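Fetch a sample jar from the door bin of a small cupboard

ROBOT

A 6-joint arm with a two-finger parallel gripper is mounted at the origin on a cart in front of the work surface, level with it; the furniture and walls round the work are solid. World frame = base frame: x ahead of the robot, y to its left, z up, the work surface at z = 0. Lengths are in m, angles in rad, forces in N, time in s.
With the tool pointing down it reaches from about 0.225 to 0.875 m from the base axis. Payload 3.4 kg.
Tool frame: the origin (TCP) lies between the finger pads; the fingertips stand 25 mm ahead of it and the grasp point (between the pads) lies 6 mm ahead of it; z points along the fingers, y is the line along which they close (so a half turn about z gives the same grasp; the last joint's range is limited). The gripper opens to 85 mm and grips with 20 to 120 N. Pads are 22 mm wide; open, the fingers measure 114 mm over their backs; the gripper's body (76 mm by 85 mm) begins 54 mm behind the grasp point. The pads swing forward as they close: fully open they stand 13 mm farther back than shut.
Start: joints at [1.144, 0.276, 1.505, -0, 1.361, -0.121], TCP at [0.173, 0.548, 0.256] pointing down, gripper open.
Joint ranges: [-2.89, 2.89], [-0.75, 2.08], [0.22, 2.7], [-1.18, 4.32], [0.11, 2.71], [-2.7, 2.7]. Speed limits (rad/s): [2.57, 2.57, 3.14, 3.14, 3.14, 3.14].

INTERFACE

Orientations are given as a unit quaternion [w, x, y, z].
In Python, from rig import manip, cams, ticket gives the robot as it stands.
- The arm moves only by the tool step_arm, never from a script. Its argument "increments" is a list of rows, each an object with "dp": the shift along the world's x, y, z each as a share of 0.2 m, from -1 to 1, a list of three; "yaw": the turn about the world's z as a share of 0.15 rad, from -1 to 1; "grip": the opening, from 0 (shut) to 1 (fully open). In form: [{"dp": [tx, ty, tz], "yaw": yaw, "grip": grip}, ...]. A call has 1 to 5 rows; each row shifts and turns the commanded pose from where the row before left it; what a row does not reach is not made up. A row lasts 1/8 s, in which the tool goes at most 62.5 mm and 10.7 degrees, less where a joint would pass 70% of its speed; a pose out of reach is approached as far as the arm can. A call with a number of a shift or a turn outside -1 to 1 is refused whole. A call with a gripper value outside its range is refused whole. The fingers move at their own pace and stop on an object; "squeeze" is the grip in N (left out, the last holds). Time passes only in rows, so rows that do not move let the fingers close. It gives the time, the measured TCP pose, the force, the opening and the grip force at its end, in the units of the state.
- manip.get_state(): the state, without advancing time (a new reading comes with each control period).
- cams.get_image(name): name is "scene" or "top"; returns the picture (480x640x3 uint8, blue, green, red); there is no depth.
- cams.get_calibration(name): a dict with "fx", "fy", "cx", "cy" (pixels), "extrinsics" (4x4, takes a point from camera to world coordinates). Camera axes: x right, y up, looking along -z (the intrinsics and any distortion apply to the point x, -y, -z); pixel columns grow to the right and rows downward; lengths in m; the calibration is good to about 2 mm. A picture is of the moment at which its call begins. get_calibration takes no time and is no camera call.
- ticket.sign_off(): hands the job in; it is judged then, once.
The state is a dict: "clock": time; "qpos": joint angles; "qd": joint speeds; "effort": joint torques, N m; "position": TCP position; "ee_rot": TCP orientation; "contact_force": force on the tool from outside, world axes, zero at the start; "moment": the same for the moment, N m; "width": finger opening in m; "gripper_force": force on a finger pad.
Only numpy, scipy, OpenCV 4.12 (cv2) and the standard library are available. Lean on these libraries where they do the work, as an engineer would, in place of code of your own. Each camera call takes 0.05 s, during which the arm holds its last target. There are 200 camera calls.

TASK

Swing the door of the little blue-doored sample cupboard open to at least a right angle and leave it open, so that the two bins inside the door come out. Lift the blue-lidded jar out of its bin and set it down gently, upright and wholly on the round cork mat on the other side of the microscope. Leave the red-lidded jar in its bin, keep both jars upright, and do not knock over or push aside the two bottles and the beaker standing nearby.

Things in the scene. Friction and masses are not known exactly. Their poses are not given: they have to be found in the camera images.
- cupboard: Fixed white bench cupboard, 85 deep (x) x 195 wide (y) x 127 mm high, right of the microscope; origin at the centre of its underside on the worktop. Its front, with the blue door, faces its own -x. It stands at a different place and yaw each time. Its roof covers the bins while the door is shut.
- cupboard_door (a joint): Door angle in rad: 0 shut, 1.57 at right angles to the front, stop at 1.9. The door (194 wide, 14 thick, z 12 to 127 mm, blue frame with a clear pane) is hinged on an upright axis at the +y end of the cupboard's front and swings out towards the cupboard's -x; seen from above it opens clockwise. It swings easily (about 0.12 N m of friction) and stays where it is left; no latch.
- door_hinge (a point): Point on the upright hinge axis, at handle height (103 mm); its axes are the door's: -y along the door from the hinge to its free edge (194 mm), -x out of the front. The door's inner face is at x = 0, its outer face at x = -14 mm. While shut the axes are those of the cupboard.
- door_handle (a point): Middle of the door's handle, a level round steel bar 12 mm thick and 70 mm long, parallel to the door, 103 mm above the worktop (24 mm below the door's top), its centre line 45 mm in front of the door's outer face; held by a thin stud near each end, 62 mm apart. In the door's axes it is at x -59, y -150 mm from the hinge axis. Axes as the door's. Moves with the door.
- bin_inner (a point): Centre of the floor of the aluminium bin nearer the hinge, fixed on the inside of the door: 35 mm above the worktop, 62 x 62 mm inside, 3 mm walls that end 30 mm above this floor. In the door's axes it is at x +34, y -56 mm from the hinge axis. Axes as the door's.
- bin_outer (a point): The same for the bin nearer the door's free edge: x +34, y -138 mm from the hinge axis in the door's axes.
- blue_jar: The jar to fetch: brownish round sample jar with a blue screw lid, 56 mm diameter, 73 mm high; origin at the centre of its underside, z up. Stands in either bin (26 mm of air between the jars), top 108 mm above the worktop. About 0.1 to 0.2 kg.
- red_jar: White round sample jar with a red screw lid, 56 mm diameter, 76 mm high; origin at the centre of its underside. Stands in the other bin and stays there.
- cork_mat: Fixed round cork mat, 130 mm diameter, 5 mm thick, flat on the worktop left of the microscope; origin at the centre of its underside.
- dissecting_microscope: Fixed obstacle between cupboard and mat: black microscope on a round foot of 170 mm diameter, 26 mm high, always in the same place; its stage is at 148 mm, its eyepieces reach up to 381 mm above the worktop. Origin at the centre of the foot's underside.
- retort_stand: Fixed obstacle beyond the cupboard, always in the same place: flat black base 200 x 125 mm, 16 mm high, and a thin upright rod 657 mm high with a clamp at about 450 mm; origin at the rod's foot.
- white_bottle: Loose bystander: white plastic bottle with a black cap, 66 mm diameter, 166 mm high, beyond the mat's left side; origin at the centre of its underside.
- glass_bottle: Loose bystander: glass bottle with a stopper, 60 mm diameter, 157 mm high, behind and left of the microscope; origin at the centre of its underside.
- beaker: Loose bystander: glass beaker, 73 mm diameter, 95 mm high, behind and right of the microscope, on the far side of the opened door; origin at the centre of its underside.

How it is judged:
On the way, in this order (a step that is already met when the one before it is completed fails the run):
1. the cupboard door stands open at about a right angle or more (value of joint cupboard_door above 1.45 rad), for 0.2 s.
2. the blue-lidded jar is lifted clear of its bin with the door still open (height (world z) of blue_jar above 0.09 m and value of joint cupboard_door above 1.4 rad), for 0.2 s.
At the end, for the whole second after the job is handed in: Door at rest, open 1.4 rad or more; blue-lidded jar still and upright (0.1 rad) on the mat, centre within 37 mm of the mat's; red-lidded jar upright in a door bin; both bottles and the beaker upright and within 30 mm of their starts (value of joint cupboard_door above 1.4 rad and velocity of joint cupboard_door below 0.05 rad/s and horizontal distance between blue_jar and cork_mat below 0.037 m and height (world z) of blue_jar between 0.002 and 0.01 m and angle between blue_jar's own z axis and vertical below 0.1 rad and linear speed of blue_jar below 0.03 m/s and ((distance between red_jar and bin_inner below 0.02 m and angle between red_jar's own z axis and vertical below 0.15 rad) or (distance between red_jar and bin_outer below 0.02 m and angle between red_jar's own z axis and vertical below 0.15 rad)) and not (distance of white_bottle from where it was at the start of the episode above 0.03 m or angle between white_bottle's own z axis and vertical above 0.35 rad) and not (distance of glass_bottle from where it was at the start of the episode above 0.03 m or angle between glass_bottle's own z axis and vertical above 0.35 rad) and not (distance of beaker from where it was at the start of the episode above 0.03 m or angle between beaker's own z axis and vertical above 0.35 rad)); the robot touches nothing.
It fails at once if a bottle or the beaker is knocked over or shifted by more than 30 mm ((distance of white_bottle from where it was at the start of the episode above 0.03 m or angle between white_bottle's own z axis and vertical above 0.35 rad) or (distance of glass_bottle from where it was at the start of the episode above 0.03 m or angle between glass_bottle's own z axis and vertical above 0.35 rad) or (distance of beaker from where it was at the start of the episode above 0.03 m or angle between beaker's own z axis and vertical above 0.35 rad)).
It fails at once if the red-lidded jar is lifted out or tipped (height (world z) of red_jar above 0.06 m or angle between red_jar's own z axis and vertical above 0.5 rad).
It fails at once if the blue-lidded jar is tipped (more than 0.6 rad) (angle between blue_jar's own z axis and vertical above 0.6 rad).
It fails at once if the blue-lidded jar is dropped or slammed onto the mat (over 0.6 m/s just above it) (horizontal distance between blue_jar and cork_mat below 0.06 m and height (world z) of blue_jar below 0.06 m and linear speed of blue_jar above 0.6 m/s).
It also fails if it takes over 62 s, if anything falls off the work surface, if the arm or the gripper's body presses on something with over 40 N, if the wrist force passes 120 N, or if a joint passes its speed limit or range.

## Working session

There is one attempt and no reset: what is moved stays moved. The work goes in short steps, Python scripts to look and compute and a tool call to move; the robot and the scene stay as the last step left them, time stands still between calls to the robot, and variables do not carry over. Pictures are saved under pics/ and viewed, at most 10 in all, crops included, and the job is handed in when it is done.

Besides the shell and the picture viewer there is one more tool, called after "Request:" as a command line: name --argument value ..., lists and objects as JSON in quotes. step_arm: Moves the arm, as the interface text tells. Shift numbers are shares of 0.2 m and turn numbers shares of 0.15 rad, none past 1 either way. Its arguments: {"type":"object","properties":{"increments":{"type":"array"},"squeeze":{"type":"number"}},"required":["increments"]}

```bash
mkdir -p pics; python3 - <<'E'
from rig import manip,cams,ticket
import cv2
for n in("scene","top"):
    cv2.imwrite(f"pics/{n}0.png",cams.get_image(n)); c=cams.get_calibration(n); print(n,c)
s=manip.get_state();print(s['position'],s['ee_rot'],s['width'],s['clock'])
E
```

```text
scene {'fx': 441.782074651119, 'fy': 441.782074651119, 'cx': 316.7347948712519, 'cy': 244.61084304265376, 'extrinsics': array([[ 0.42236954,  0.65424412, -0.62735046, -0.18669807],
       [-0.9063328 ,  0.29502687, -0.30252273, -0.37294769],
       [-0.01283847,  0.69636469,  0.71757327,  0.94281396],
       [ 0.        ,  0.        ,  0.        ,  1.        ]])}
top {'fx': 537.9209248109398, 'fy': 537.9209248109398, 'cx': 313.7346235433524, 'cy': 237.88120452997723, 'extrinsics': array([[-0.01638515,  0.99017623, -0.13886165,  0.36308379],
       [-0.99985217, -0.01694997, -0.00288579, -0.03767602],
       [-0.00521114,  0.13879384,  0.99030759,  1.39113806],
       [ 0.        ,  0.        ,  0.        ,  1.        ]])}
[0.172955   0.54793833 0.25552803] [-2.22513291e-04  1.52311962e-01  9.88332123e-01 -7.94845462e-04] 0.0852026338761953 0.1
```

View pics/scene0.png

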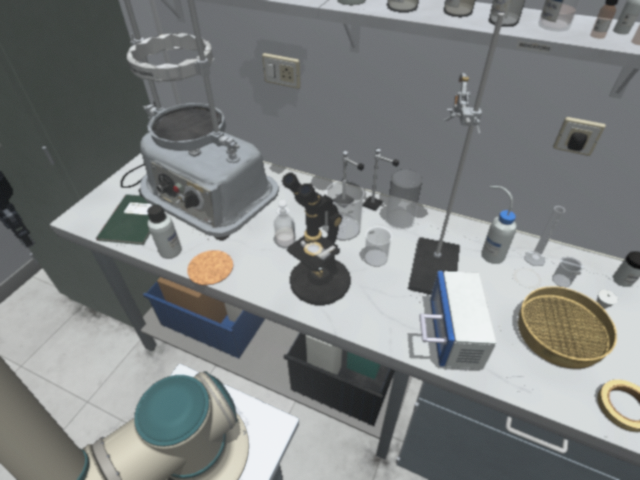

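View pics/top0.png

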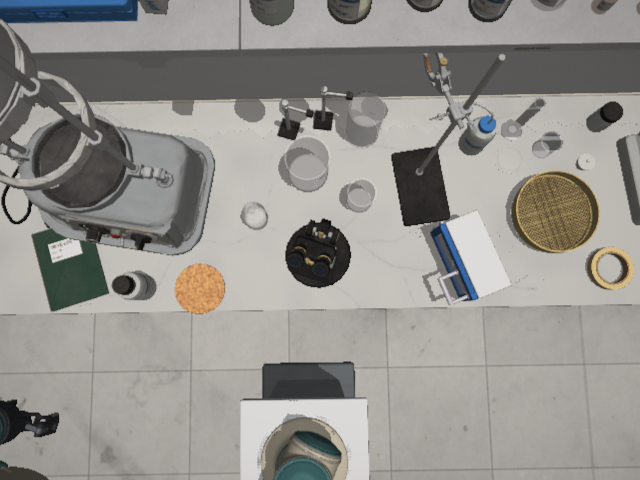

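The scene view shows the shut cupboard at about (460,320) with the handle at its left. In the top view the blue door runs from (437,228) to (472,300), the mat is at (200,289), the beaker at (360,194) and the microscope at (318,253). I'll enlarge the cupboard area next.

```bash
python3 - <<'E'
import cv2
a=cv2.imread("pics/top0.png")[200:320,400:530]
cv2.imwrite("pics/c1.png",cv2.resize(a,None,fx=5,fy=5,interpolation=cv2.INTER_CUBIC)[:600])
E
cat > h.py <<'E'
import numpy as np
from rig import cams,manip
def ray(n,u,v,z):
    c=cams.get_calibration(n);E=c['extrinsics']
    d=E[:3,:3]@np.array([(u-c['cx'])/c['fx'],-(v-c['cy'])/c['fy'],-1]);o=E[:3,3]
    return (o+d*(z-o[2])/d[2])[:2]
def proj(n,p):
    c=cams.get_calibration(n);E=c['extrinsics']
    q=E[:3,:3].T@(np.array(p)-E[:3,3]);return (c['cx']-c['fx']*q[0]/q[2],c['cy']+c['fy']*q[1]/q[2])
E
```

```text
(no output)
```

View pics/c1.png

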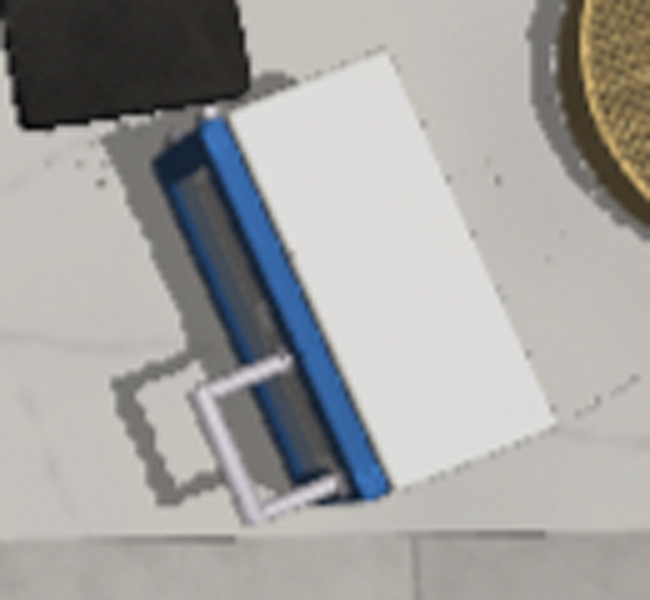

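The crop shows the door's top edge from (440.6,224.6) to (473,300.4) outside. The roof's back corners are at (477,210) and (511.2,284.4), and the handle's ends at (440.6,278.6) and (451,304).

```bash
cat > fit.py <<'E'
from h import *
from scipy.optimize import least_squares
# points in the hinge frame (door shut) and top px
P=[((-.014,0,.127),(440.6,224.6)),((0,0,.127),(445.6,222.6)),((0,-.194,.127),(478.4,298)),((-.014,-.194,.127),(473,300.4)),((.085,.0,.127),(477,210)),((.085,-.195,.127),(511.2,284.4)),
((-.059,-.115,.103),(440.6,278.6)),((-.059,-.185,.103),(451,304))]
R=lambda a:np.array([[np.cos(a),-np.sin(a)],[np.sin(a),np.cos(a)]])
f=lambda p:np.concatenate([np.array(proj("top",[*(p[:2]+R(p[2])@np.array(q[:2])),q[2]]))-u for q,u in P])
r=least_squares(f,[.38,-.27,.4]);print(r.x,r.fun.round(1))
h=r.x[:2];a=r.x[2]
for th in np.arange(0,1.95,.2):
    Q=R(a-th);g=lambda x,y:(h+Q@np.array([x,y])).round(3)
    print(round(th,2),'handle',g(-.059,-.15),'edge',g(-.014,-.194),'binI',g(.034,-.056),'binO',g(.034,-.138))
for n,u,v,z in[("top",200,289,.005),("scene",210.5,267,.005),("top",121,285,.166),("scene",157,213,.166),("top",253,212,.157),("top",360,190,.095),("scene",377,236,.095),("top",318,253,.026)]:print(n,u,v,ray(n,u,v,z).round(3))
E
python3 fit.py
```

```text
[ 0.5721618  -0.34698279 -1.20457809] [-1.  -0.  -0.6 -0.2  0.3  0.5  0.2  0.3  0.7 -0.7  0.9  0.8 -1.1 -1.4
  0.4  0.6]
0.0 handle [ 0.411 -0.346] edge [ 0.386 -0.403] binI [ 0.532 -0.399] binO [ 0.455 -0.428]
0.2 handle [ 0.414 -0.314] edge [ 0.379 -0.365] binI [ 0.523 -0.39 ] binO [ 0.442 -0.403]
0.4 handle [ 0.424 -0.283] edge [ 0.379 -0.326] binI [ 0.515 -0.379] binO [ 0.433 -0.376]
0.6 handle [ 0.44  -0.255] edge [ 0.387 -0.288] binI [ 0.51  -0.367] binO [ 0.43  -0.348]
0.8 handle [ 0.461 -0.23 ] edge [ 0.402 -0.253] binI [ 0.507 -0.354] binO [ 0.433 -0.32 ]
1.0 handle [ 0.486 -0.211] edge [ 0.424 -0.221] binI [ 0.507 -0.341] binO [ 0.441 -0.293]
1.2 handle [ 0.515 -0.196] edge [ 0.452 -0.194] binI [ 0.509 -0.328] binO [ 0.454 -0.268]
1.4 handle [ 0.546 -0.188] edge [ 0.485 -0.173] binI [ 0.514 -0.316] binO [ 0.472 -0.246]
1.6 handle [ 0.578 -0.186] edge [ 0.521 -0.159] binI [ 0.522 -0.305] binO [ 0.494 -0.228]
1.8 handle [ 0.61 -0.19] edge [ 0.56  -0.153] binI [ 0.531 -0.296] binO [ 0.52  -0.215]
top 200 289 [0.43  0.261]
scene 210.5 267 [0.429 0.259]
top 121 285 [0.434 0.406]
scene 157 213 [0.424 0.39 ]
top 253 212 [0.6   0.107]
top 360 190 [ 0.662 -0.15 ]
scene 377 236 [ 0.651 -0.151]
top 318 253 [ 0.515 -0.044]
```

The hinge is at about (0.572,-0.347) and the shut handle at (0.411,-0.346). The mat is at (0.430,0.260) and the beaker at (0.656,-0.150). I'll carry the tool round in front of the microscope and turn it by -2.47 rad so that it straddles the bar.

Request:
step_arm --increments '[{"dp": [0.08,-0.25,0],"yaw": -1,"grip": 1},{"dp": [0.08,-0.25,0],"yaw": -1,"grip": 1},{"dp": [0.08,-0.25,0],"yaw": -1,"grip": 1},{"dp": [0.08,-0.25,0],"yaw": -1,"grip": 0.3},{"dp": [0.08,-0.25,0],"yaw": -1,"grip": 0.3}]'

```text
clock: 0.72
position: [0.2532, 0.2966, 0.2561]
ee_rot: [0.0, 0.506, 0.863, -0.0]
contact_force: [0.2, -0.8, 0.3]
width: 0.0515
gripper_force: 0.0
```

Request:
step_arm --increments '[{"dp": [0.08,-0.25,0],"yaw": -1,"grip": 0.3},{"dp": [0.08,-0.25,0],"yaw": -1,"grip": 0.3},{"dp": [0,-0.25,0],"yaw": -1,"grip": 0.3},{"dp": [0,-0.25,0],"yaw": -1,"grip": 0.3},{"dp": [0,-0.25,0],"yaw": -1,"grip": 0.3}]'

```text
clock: 1.35
position: [0.2847, 0.0469, 0.2562]
ee_rot: [0.0, 0.786, 0.618, 0.0]
contact_force: [1.2, -0.0, -0.3]
width: 0.0254
gripper_force: 0.0
```

Request:
step_arm --increments '[{"dp": [0,-0.25,0],"yaw": -1,"grip": 0.3},{"dp": [0,-0.25,0],"yaw": -1,"grip": 0.3},{"dp": [0,-0.25,0],"yaw": -1,"grip": 0.3},{"dp": [0.1,-0.2,0],"yaw": -1,"grip": 0.3},{"dp": [0.1,-0.2,0],"yaw": -1,"grip": 0.3}]'

```text
clock: 1.98
position: [0.325, -0.1832, 0.2562]
ee_rot: [-0.0, 0.958, 0.285, 0.0]
contact_force: [-0.0, -0.1, 0.3]
width: 0.0255
gripper_force: 0.0
```

Request:
step_arm --increments '[{"dp": [0.14,-0.27,0],"yaw": -0.7,"grip": 0.3},{"dp": [0.14,-0.27,0],"yaw": -0.7,"grip": 0.3},{"dp": [0.15,-0.275,0],"yaw": 0,"grip": 0.3},{"dp": [0,0,-0.2],"yaw": 0,"grip": 0.3},{"dp": [0,0,-0.1],"yaw": 0,"grip": 0.3}]'

```text
clock: 2.6
position: [0.4104, -0.3444, 0.1936]
ee_rot: [-0.002, 0.982, 0.186, -0.001]
contact_force: [0.0, -0.2, -0.5]
width: 0.0256
gripper_force: 0.0
```

```bash
python3 - <<'E'
from h import *
import cv2
s=manip.get_state();print(s['position'],s['qpos'])
a=cams.get_image("top")[200:320,380:530];b=cams.get_image("scene")[230:390,370:530]
cv2.imwrite("pics/t1.png",np.hstack([cv2.resize(a,(500,400)),cv2.resize(b,(300,400))]) if 0 else np.hstack([cv2.resize(a,(450,360),interpolation=2),cv2.resize(b,(350,360),interpolation=2)]))
E
```

```text
[ 0.41035078 -0.34440527  0.19357933] [-8.28151538e-01  2.63083283e-01  1.68628090e+00 -5.87836352e-06
  1.19666864e+00  3.67763050e-01]
```

View pics/t1.png

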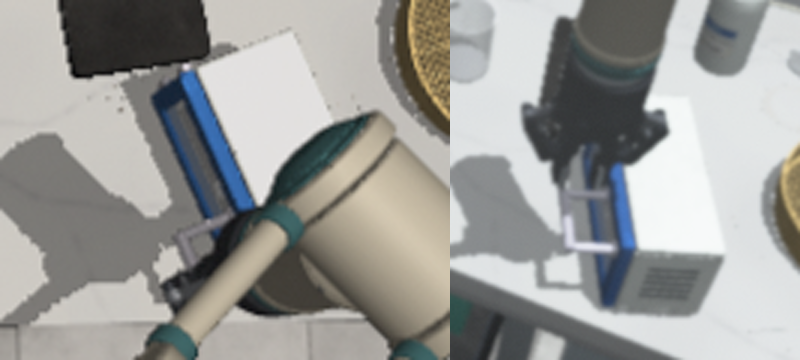

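The gripper hovers over the handle bar in both views, with its fingers aligned across it. Next I'll descend.

Request:
step_arm --increments '[{"dp": [0,0,-0.1],"yaw": 0,"grip": 0.3},{"dp": [0,0,-0.1],"yaw": 0,"grip": 0.3},{"dp": [0,0,-0.1],"yaw": 0,"grip": 0.3},{"dp": [0,0,-0.1],"yaw": 0,"grip": 0.3},{"dp": [0,0,0],"yaw": 0,"grip": 0.15}]'

```text
clock: 3.32
position: [0.4107, -0.3439, 0.116]
ee_rot: [-0.001, 0.982, 0.187, -0.001]
contact_force: [0.4, -0.3, -0.6]
width: 0.0127
gripper_force: 0.2
```

Request:
step_arm --increments '[{"dp": [0,0,0],"yaw": 0,"grip": 0.0},{"dp": [0,0,0],"yaw": 0,"grip": 0.0},{"dp": [0,0,0],"yaw": 0,"grip": 0.0}]' --squeeze 20

```text
clock: 3.7
position: [0.4105, -0.3436, 0.1162]
ee_rot: [-0.001, 0.982, 0.187, -0.0]
contact_force: [-1.8, 3.2, -5.3]
width: 0.0109
gripper_force: 20.3
```

```bash
python3 - <<'E'
import numpy as np
h=np.array([.572,-.347]);a=-1.2046
p=lambda t:h+np.array([[np.cos(a-t),-np.sin(a-t)],[np.sin(a-t),np.cos(a-t)]])@[-.059,-.15]
for t in np.arange(0,1.6,.1):print(round(t+.1,1),((p(t+.1)-p(t))/.2).round(3))
E
```

```text
0.1 [0.005 0.08 ]
0.2 [0.013 0.08 ]
0.3 [0.021 0.078]
0.4 [0.028 0.075]
0.5 [0.036 0.072]
0.6 [0.043 0.068]
0.7 [0.049 0.064]
0.8 [0.055 0.058]
0.9 [0.061 0.053]
1.0 [0.066 0.046]
1.1 [0.07  0.039]
1.2 [0.074 0.032]
1.3 [0.077 0.025]
1.4 [0.079 0.017]
1.5 [0.08  0.009]
1.6 [0.081 0.001]
```

Request:
step_arm --increments '[{"dp": [0,0,-0.02],"yaw": 0,"grip": 0.23},{"dp": [0.005,0.08,0],"yaw": -0.667,"grip": 0.23},{"dp": [0.013,0.08,0],"yaw": -0.667,"grip": 0.23},{"dp": [0.021,0.078,0],"yaw": -0.667,"grip": 0.23},{"dp": [0.028,0.075,0],"yaw": -0.667,"grip": 0.23}]'

```text
clock: 4.32
position: [0.426, -0.2836, 0.1138]
ee_rot: [0.002, 1.0, -0.014, 0.002]
contact_force: [-0.6, -0.2, -0.6]
width: 0.02
gripper_force: 0.5
```

Request:
step_arm --increments '[{"dp": [0.036,0.072,0],"yaw": -0.667,"grip": 0.23},{"dp": [0.043,0.068,0],"yaw": -0.667,"grip": 0.23},{"dp": [0.049,0.064,0],"yaw": -0.667,"grip": 0.23},{"dp": [0.055,0.058,0],"yaw": -0.667,"grip": 0.23},{"dp": [0.061,0.053,0],"yaw": -0.667,"grip": 0.23}]'

```text
clock: 4.95
position: [0.4751, -0.2202, 0.1138]
ee_rot: [0.001, 0.965, -0.261, 0.002]
contact_force: [-1.1, -1.8, 0.7]
width: 0.0194
gripper_force: 0.6
```

```bash
python3 - <<'E'
from h import *
import cv2
s=manip.get_state();print(s['position'],s['qpos'],s['contact_force'])
a=cams.get_image("top")[120:320,320:530];b=cams.get_image("scene")[200:390,350:530]
cv2.imwrite("pics/t2.png",np.hstack([cv2.resize(a,(420,400),interpolation=2),cv2.resize(b,(379,400),interpolation=2)]))
E
```

```text
[ 0.47511823 -0.22024007  0.11376017] [-5.66133982e-01  3.20087165e-01  1.83060281e+00 -1.54672592e-03
  9.85532844e-01  1.53303605e+00] [-1.0512843  -1.76353105  0.7005639 ]
```

View pics/t2.png

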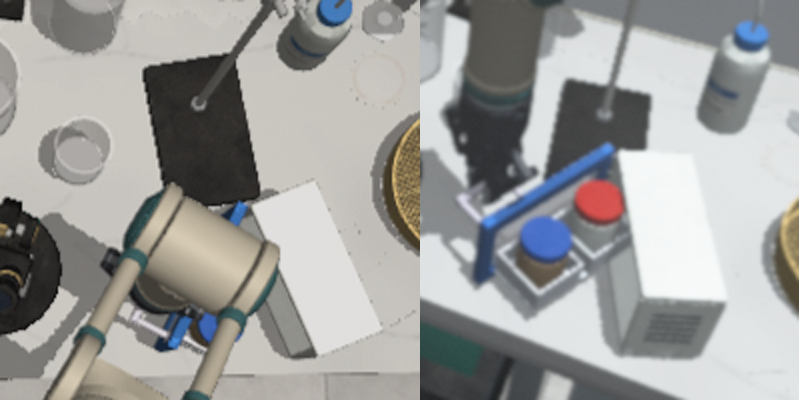

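The door is about half open and follows well. The blue jar is in the outer bin and the red one in the inner bin. I'll carry on opening.

Request:
step_arm --increments '[{"dp": [0.066,0.046,0],"yaw": -0.667,"grip": 0.23},{"dp": [0.07,0.039,0],"yaw": -0.667,"grip": 0.23},{"dp": [0.074,0.032,0],"yaw": -0.667,"grip": 0.23},{"dp": [0.077,0.025,0],"yaw": -0.667,"grip": 0.23},{"dp": [0.079,0.017,0],"yaw": -0.667,"grip": 0.23}]'

```text
clock: 5.68
position: [0.5472, -0.1883, 0.1131]
ee_rot: [0.001, 0.871, -0.491, 0.001]
contact_force: [-0.7, -1.2, -0.2]
width: 0.0194
gripper_force: 0.7
```

Request:
step_arm --increments '[{"dp": [0.08,0.009,0],"yaw": -0.667,"grip": 0.23},{"dp": [0.081,0.001,0],"yaw": -0.667,"grip": 0.23},{"dp": [0,0,0],"yaw": 0,"grip": 0.23},{"dp": [0,0,0],"yaw": 0,"grip": 0.23}]'

```text
clock: 6.18
position: [0.5785, -0.1856, 0.1126]
ee_rot: [0.0, 0.819, -0.574, 0.0]
contact_force: [0.4, -0.4, 0.0]
width: 0.0196
gripper_force: 0.3
```

Request:
step_arm --increments '[{"dp": [0,0,0.1],"yaw": 0,"grip": 0.23},{"dp": [0,0,0.15],"yaw": 0,"grip": 0.23},{"dp": [0,0,0.2],"yaw": 0,"grip": 0.23},{"dp": [0,0,0.2],"yaw": 0,"grip": 0.8},{"dp": [0,0,0],"yaw": 0,"grip": 0.8}]'

```text
clock: 6.8
position: [0.5797, -0.1861, 0.2464]
ee_rot: [-0.001, 0.819, -0.574, 0.004]
contact_force: [-0.2, -0.3, -0.4]
width: 0.0554
gripper_force: 0.0
```

```bash
python3 - <<'E'
from h import *
import cv2
s=manip.get_state();print(s['position'],s['qpos'],s['contact_force'])
a=cams.get_image("top")[120:320,320:530];b=cams.get_image("scene")[200:390,350:530]
cv2.imwrite("pics/t3.png",np.hstack([cv2.resize(a,(420,400),interpolation=2),cv2.resize(b,(379,400),interpolation=2)]))
E
```

```text
[ 0.57974842 -0.18611466  0.24636672] [-4.24719511e-01  3.28317345e-01  1.45286406e+00 -2.56503755e-04
  1.35250777e+00  2.37000729e+00] [-0.24150322 -0.29435931 -0.37729641]
```

View pics/t3.png

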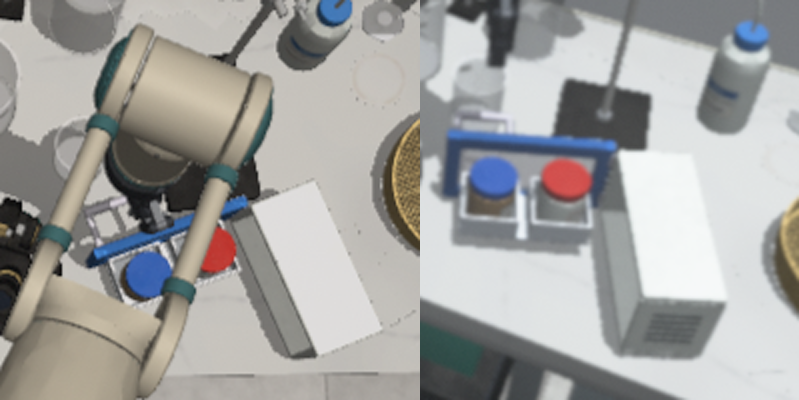

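The door stands open at roughly a right angle. In the top view the blue lid is at about (394,257.5) and the door's top edge runs from (443,221.5) to (368.5,248.5).

```bash
python3 - <<'E'
from h import *
print(ray("top",394,257.5,.108),ray("scene",384.7,284.5,.108))
A,B=ray("top",443,221.5,.127),ray("top",368.5,248.5,.127);d=B-A;an=np.arctan2(d[1],d[0]);print(A,B,an, "th",(-1.2046-np.pi/2-an)%(2*np.pi))
for th in(1.5,1.55,1.6):
    q=-1.2046-th;print(th,np.array([.5722,-.347])+np.array([[np.cos(q),-np.sin(q)],[np.sin(q),np.cos(q)]])@[.034,-.138])
E
```

```text
[ 0.49228484 -0.22533691] [ 0.48896021 -0.22736006]
[ 0.57444223 -0.34227324] [ 0.51276708 -0.16309247] 1.9023004362388891 th 1.6054885441458007
1.5 [ 0.48299113 -0.23635743]
1.55 [ 0.48863245 -0.23203712]
1.6 [ 0.49448263 -0.22800416]
```

Request:
step_arm --increments '[{"dp": [-0.09,-0.041,0],"yaw": 1,"grip": 0.82},{"dp": [-0.09,-0.041,0],"yaw": 1,"grip": 0.82},{"dp": [-0.09,-0.041,0],"yaw": 1,"grip": 0.82},{"dp": [-0.09,-0.041,0],"yaw": 1,"grip": 0.82},{"dp": [-0.083,-0.041,0],"yaw": 1,"grip": 0.82}]'

```text
clock: 7.52
position: [0.4881, -0.2258, 0.2403]
ee_rot: [-0.001, 0.973, -0.233, -0.002]
contact_force: [0.4, 1.1, -0.1]
width: 0.0699
gripper_force: 0.0
```

Request:
step_arm --increments '[{"dp": [0,0,0],"yaw": 1,"grip": 0.82},{"dp": [0,0,0],"yaw": 1,"grip": 0.82},{"dp": [0,0,0],"yaw": 1,"grip": 0.82},{"dp": [0,0,0],"yaw": 1,"grip": 0.82},{"dp": [0,0,0],"yaw": 1,"grip": 0.82}]'

```text
clock: 8.15
position: [0.4887, -0.2256, 0.2403]
ee_rot: [-0.001, 0.99, 0.14, -0.002]
contact_force: [0.0, 0.1, 0.4]
width: 0.07
gripper_force: 0.0
```

Request:
step_arm --increments '[{"dp": [0,0,-0.2],"yaw": 0.4,"grip": 0.82},{"dp": [0,0,0],"yaw": 0,"grip": 0.82}]'

```text
clock: 8.4
position: [0.487, -0.2244, 0.1983]
ee_rot: [-0.003, 0.986, 0.167, -0.004]
contact_force: [-1.2, 0.4, -0.0]
width: 0.0697
gripper_force: 0.0
```

```bash
python3 - <<'E'
from h import *
import cv2
s=manip.get_state();print(s['position'],s['ee_rot'],s['qpos'],s['width'])
a=cams.get_image("top")[120:320,320:530];b=cams.get_image("scene")[200:390,350:530]
cv2.imwrite("pics/t4.png",np.hstack([cv2.resize(a,(420,400),interpolation=2),cv2.resize(b,(379,400),interpolation=2)]))
E
```

```text
[ 0.48698801 -0.2244023   0.19832902] [-0.00330327  0.98602254  0.16653553 -0.00381582] [-5.61490032e-01  2.62694946e-01  1.67405145e+00 -1.64552852e-04
  1.21493909e+00  6.74729929e-01] 0.06974155925068858
```

View pics/t4.png

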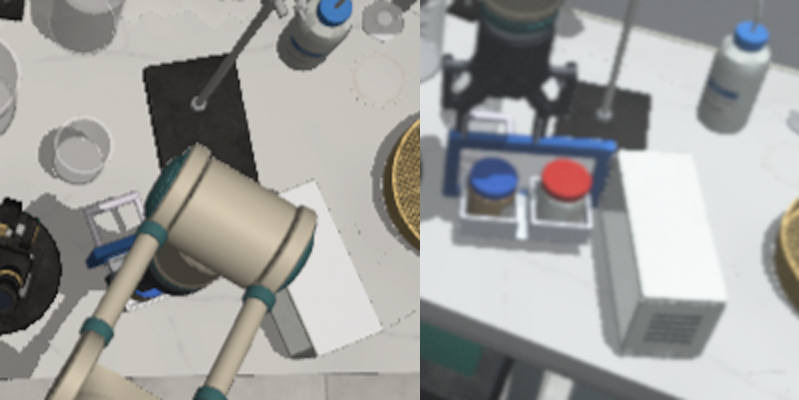

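The fingers sit either side of the blue lid, with midpoint at about x=495 against the lid's 493 in the enlarged scene view. I'll descend with a small correction.

Request:
step_arm --increments '[{"dp": [0.017,-0.015,-0.13],"yaw": 0,"grip": 0.82},{"dp": [0,0,-0.13],"yaw": 0,"grip": 0.82},{"dp": [0,0,-0.1],"yaw": 0,"grip": 0.82},{"dp": [0,0,-0.1],"yaw": 0,"grip": 0.82},{"dp": [0,0,-0.03],"yaw": 0,"grip": 0.82}]'

```text
clock: 9.12
position: [0.4935, -0.2292, 0.1043]
ee_rot: [-0.0, 0.986, 0.167, -0.0]
contact_force: [0.2, 0.0, 0.2]
width: 0.0699
gripper_force: 0.0
```

Request:
step_arm --increments '[{"dp": [0,0,0],"yaw": 0,"grip": 0.7},{"dp": [0,0,0],"yaw": 0,"grip": 0.65},{"dp": [0,0,0],"yaw": 0,"grip": 0.6},{"dp": [0,0,0],"yaw": 0,"grip": 0.5},{"dp": [0,0,0],"yaw": 0,"grip": 0.5}]' --squeeze 30

```text
clock: 9.75
position: [0.4937, -0.2288, 0.1056]
ee_rot: [0.0, 0.986, 0.167, 0.001]
contact_force: [-1.7, 2.4, 6.0]
width: 0.054
gripper_force: 31.2
```

The jar is gripped, so I'll lift it.

Request:
step_arm --increments '[{"dp": [0,0,0.05],"yaw": 0,"grip": 0.5},{"dp": [0,0,0.1],"yaw": 0,"grip": 0.5},{"dp": [0,0,0.12],"yaw": 0,"grip": 0.5},{"dp": [0,0,0.15],"yaw": 0,"grip": 0.5},{"dp": [0,0,0.15],"yaw": 0,"grip": 0.5}]' --squeeze 40

```text
clock: 10.38
position: [0.4935, -0.2295, 0.2196]
ee_rot: [0.001, 0.986, 0.167, 0.0]
contact_force: [0.6, -0.1, -1.0]
width: 0.0536
gripper_force: 42.5
```

Request:
step_arm --increments '[{"dp": [0,0,0.05],"yaw": 0,"grip": 0.5},{"dp": [0,0,0],"yaw": 0,"grip": 0.5}]'

```text
clock: 10.62
position: [0.4936, -0.2294, 0.2286]
ee_rot: [0.001, 0.986, 0.167, 0.0]
contact_force: [0.0, 0.1, -2.2]
width: 0.0539
gripper_force: 42.5
```

```bash
python3 - <<'E'
from h import *
import cv2
s=manip.get_state();print(s['position'],s['ee_rot'],s['contact_force'],s['width'])
a=cams.get_image("top")[120:320,320:530];b=cams.get_image("scene")[200:390,350:530]
cv2.imwrite("pics/t5.png",np.hstack([cv2.resize(a,(420,400),interpolation=2),cv2.resize(b,(379,400),interpolation=2)]))
E
```

```text
[ 0.49355496 -0.22937488  0.228611  ] [5.51227387e-04 9.86011071e-01 1.66678518e-01 3.69507650e-04] [ 0.0178567   0.12961285 -2.24595293] 0.05387112356770659
```

View pics/t5.png

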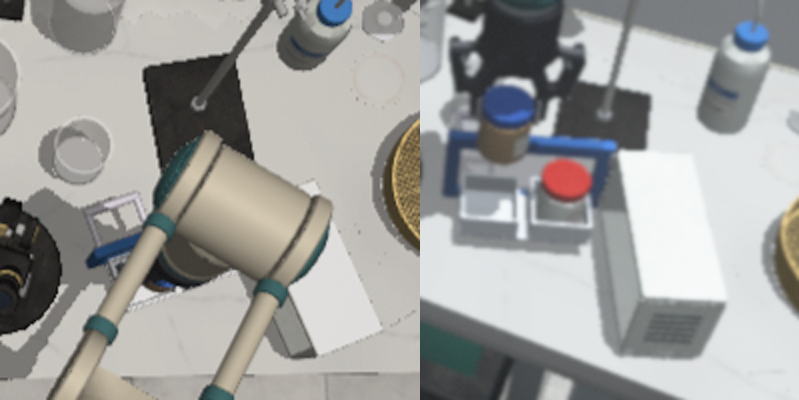

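The jar hangs upright and clear, and the door and the red jar have not moved. I'll carry the jar round in front of the microscope.

Request:
step_arm --increments '[{"dp": [-0.12,0.0,0.05],"yaw": 0,"grip": 0.5},{"dp": [-0.2,0.02,0.05],"yaw": 0,"grip": 0.5},{"dp": [-0.22,0.02,0],"yaw": 0,"grip": 0.5},{"dp": [-0.22,0.05,0],"yaw": 0,"grip": 0.5},{"dp": [-0.2,0.1,0],"yaw": 0,"grip": 0.5}]'

```text
clock: 11.35
position: [0.2995, -0.1905, 0.247]
ee_rot: [-0.001, 0.986, 0.166, -0.001]
contact_force: [-0.6, 0.5, -0.5]
width: 0.0536
gripper_force: 42.7
```

Request:
step_arm --increments '[{"dp": [-0.1,0.18,0],"yaw": 0,"grip": 0.5},{"dp": [0,0.2,0],"yaw": 0,"grip": 0.5},{"dp": [0,0.2,0],"yaw": 0,"grip": 0.5},{"dp": [0,0.2,0],"yaw": 0,"grip": 0.5},{"dp": [0,0.2,0],"yaw": 0,"grip": 0.5}]'

```text
clock: 11.98
position: [0.2806, 0.0061, 0.2474]
ee_rot: [-0.0, 0.986, 0.166, -0.001]
contact_force: [1.3, 0.8, -1.7]
width: 0.0536
gripper_force: 42.7
```

Request:
step_arm --increments '[{"dp": [0,0.2,0],"yaw": 0,"grip": 0.5},{"dp": [0,0.2,0],"yaw": 0,"grip": 0.5},{"dp": [0.05,0.2,0],"yaw": 0,"grip": 0.5},{"dp": [0.1,0.15,0],"yaw": 0,"grip": 0.5},{"dp": [0.1,0.1,0],"yaw": 0,"grip": 0.5}]'

```text
clock: 12.6
position: [0.331, 0.1762, 0.2471]
ee_rot: [0.0, 0.986, 0.168, -0.001]
contact_force: [0.3, -0.9, -2.2]
width: 0.0538
gripper_force: 42.8
```

Request:
step_arm --increments '[{"dp": [0.18,0.15,0],"yaw": 0,"grip": 0.5},{"dp": [0.18,0.15,0],"yaw": 0,"grip": 0.5},{"dp": [0.13,0.12,-0.1],"yaw": 0,"grip": 0.5},{"dp": [0,0,-0.2],"yaw": 0,"grip": 0.5},{"dp": [0,0,-0.2],"yaw": 0,"grip": 0.5}]'

```text
clock: 13.22
position: [0.429, 0.2589, 0.1457]
ee_rot: [0.0, 0.986, 0.167, -0.001]
contact_force: [0.5, -0.3, -2.7]
width: 0.0536
gripper_force: 42.8
```

Request:
step_arm --increments '[{"dp": [0,0,-0.15],"yaw": 0,"grip": 0.5},{"dp": [0,0,-0.1],"yaw": 0,"grip": 0.5},{"dp": [0,0,0],"yaw": 0,"grip": 0.5}]'

```text
clock: 13.6
position: [0.4274, 0.258, 0.0958]
ee_rot: [0.001, 0.986, 0.167, -0.003]
contact_force: [0.2, 0.0, -1.4]
width: 0.0538
gripper_force: 42.9
```

```bash
python3 - <<'E'
from h import *
import cv2
s=manip.get_state();print(s['position'],s['ee_rot'],s['contact_force'],s['width'])
a=cams.get_image("top")[200:360,100:270];b=cams.get_image("scene")[160:330,120:300]
cv2.imwrite("pics/t6.png",np.hstack([cv2.resize(a,(400,376),interpolation=2),cv2.resize(b,(398,376),interpolation=2)]))
E
```

```text
[0.42741294 0.2579617  0.09579181] [ 8.67201368e-04  9.85993911e-01  1.66748641e-01 -3.18522489e-03] [ 0.2375898   0.040617   -1.40964486] 0.053796446920841096
```

View pics/t6.png

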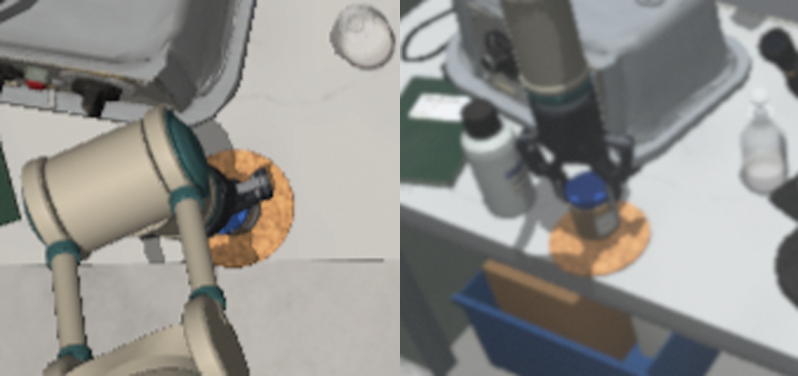

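The jar is above the middle of the mat, with its base about 20 mm up. The bottles are clear of the gripper, so I'll lower slowly.

Request:
step_arm --increments '[{"dp": [0,0,-0.03],"yaw": 0,"grip": 0.5},{"dp": [0,0,-0.025],"yaw": 0,"grip": 0.5},{"dp": [0,0,-0.02],"yaw": 0,"grip": 0.5},{"dp": [0,0,-0.01],"yaw": 0,"grip": 0.5},{"dp": [0,0,0],"yaw": 0,"grip": 0.5}]'

```text
clock: 14.32
position: [0.4294, 0.2589, 0.0812]
ee_rot: [0.0, 0.986, 0.167, -0.0]
contact_force: [0.8, -0.4, -0.6]
width: 0.0535
gripper_force: 42.9
```

Request:
step_arm --increments '[{"dp": [0,0,-0.01],"yaw": 0,"grip": 0.5},{"dp": [0,0,-0.01],"yaw": 0,"grip": 0.5},{"dp": [0,0,0],"yaw": 0,"grip": 0.5}]'

```text
clock: 14.7
position: [0.4293, 0.2588, 0.0772]
ee_rot: [0.0, 0.986, 0.167, -0.0]
contact_force: [0.3, 0.2, -1.4]
width: 0.0538
gripper_force: 42.9
```

Request:
step_arm --increments '[{"dp": [0,0,-0.008],"yaw": 0,"grip": 0.5},{"dp": [0,0,-0.005],"yaw": 0,"grip": 0.5},{"dp": [0,0,0],"yaw": 0,"grip": 0.5}]'

```text
clock: 15.08
position: [0.4297, 0.2591, 0.0757]
ee_rot: [-0.0, 0.986, 0.167, 0.0]
contact_force: [-0.8, -0.0, 5.9]
width: 0.054
gripper_force: 43.3
```

Contact with the mat, at 6 N upward. I'll release and lift away.

Request:
step_arm --increments '[{"dp": [0,0,0],"yaw": 0,"grip": 0.66},{"dp": [0,0,0],"yaw": 0,"grip": 0.75},{"dp": [0,0,0],"yaw": 0,"grip": 0.9},{"dp": [0,0,0],"yaw": 0,"grip": 0.95},{"dp": [0,0,0.05],"yaw": 0,"grip": 0.95}]'

```text
clock: 15.7
position: [0.4288, 0.2586, 0.0844]
ee_rot: [0.0, 0.986, 0.167, -0.001]
contact_force: [0.6, -0.3, -0.4]
width: 0.0809
gripper_force: 0.0
```

Request:
step_arm --increments '[{"dp": [0,0,0.15],"yaw": 0,"grip": 0.95},{"dp": [0,0,0.2],"yaw": 0,"grip": 0.95},{"dp": [0,0,0.25],"yaw": 0,"grip": 0.95},{"dp": [-0.1,0,0.25],"yaw": 0,"grip": 0.95},{"dp": [-0.25,0,0],"yaw": 0,"grip": 0.95}]'

```text
clock: 16.32
position: [0.3628, 0.2604, 0.2595]
ee_rot: [-0.002, 0.986, 0.166, 0.006]
contact_force: [-0.2, 0.3, 0.8]
width: 0.0809
gripper_force: 0.0
```

Request:
step_arm --increments '[{"dp": [-0.25,0,0],"yaw": 0,"grip": 0.95},{"dp": [-0.2,0,0],"yaw": 0,"grip": 0.95},{"dp": [0,0,0],"yaw": 0,"grip": 0.95},{"dp": [0,0,0],"yaw": 0,"grip": 0.95}]'

```text
clock: 16.82
position: [0.2701, 0.2592, 0.2555]
ee_rot: [-0.0, 0.986, 0.167, 0.001]
contact_force: [0.2, -1.1, -0.1]
width: 0.0813
gripper_force: 0.0
```

```bash
python3 - <<'E'
from h import *
import cv2
s=manip.get_state();print(s['position'],s['contact_force'],s['clock'])
a=cams.get_image("top")[110:320,90:530]
cv2.imwrite("pics/t7.png",cv2.resize(a,(800,382),interpolation=2))
E
```

```text
[0.27011983 0.25915974 0.25546615] [ 0.15720174 -1.14224281 -0.05685308] 16.825
```

View pics/t7.png

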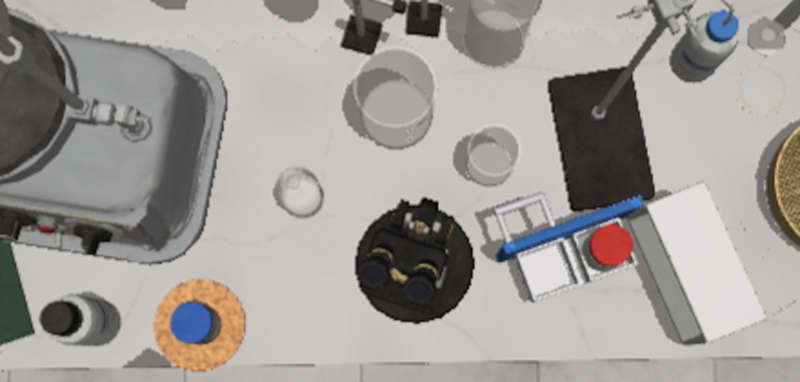

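The blue jar stands upright at the middle of the mat, with its lid at (193,323) in the enlarged view. The door is open, the red jar is in its bin, and the bottles and the beaker are where they started.

```bash
python3 -c "
from h import *
from rig import ticket
print(ray('top',196.2,287.7,.078)); print(ticket.sign_off())"
```

```text
[0.42957524 0.25445932]
the job is handed in; nothing more can be done
None
```

The job is handed in, though no verdict came back: in the last picture the door is open to about 1.6 rad, the blue-lidded jar stands upright about 6 mm from the mat's centre, and the red-lidded jar, both bottles and the beaker are still in place.

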